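# Mesh the drive wheel into a snow-globe base

## Task

Roll the slatted tambour cover of the parts bin all the way back, take out the wheel with the six teeth (not the smooth one) and fit it, grip bar upward, into the toothed ring of the mahogany globe base: turn it until its teeth mesh with the gaps, then push it fully home so that its face is flush with the ring. Let go of it, leave the cover rolled back, and leave the smooth wheel and the figurines and other things on the bench where they are.

Things in the scene. Friction and masses are not known exactly. Their poses are not given: they have to be found in the camera images.
- bin: Fixed roll-top parts bin of brown wood, 236 mm deep (its x), 314 wide (y), 196 high. Origin: centre of underside; -x is its front, towards the robot. Half-disc cheeks 12 mm thick, 290 mm apart, radius 126 about the cover's axis; front wall (x -118 to -112 mm) up to z = 96 mm. The cover opens the front half; the back half stays under a fixed hood.
- bin_floor (a point): Point of the bin's floor (top of a solid 70 mm plinth) 70 mm above the bin's origin; the cover's horizontal axis passes through it along the bin's y. Two wheels lie flat on the floor, centred 45 to 55 mm in front of this point (bin's -x), one 58 to 66 mm to the left, one as far to the right (y).
- cover (a joint): Angle of the tambour cover about its axis: 0 = closed (front edge low in front), 1.658 rad = fully back at its stop; grows as the front edge goes up, over the top and backwards. A rigid curved shell of light slats, outer radius 124 mm. Starts 0 to 0.25 rad open, stays where left (stiff: 2 to 4 N at the bar).
- cover_bar (a point): Centre of the cover's round brass pull bar: 12 mm thick, 110 mm long along the bin's y, its centre 31 mm off the slats on posts 50 mm either side of its middle. It lies 155 mm from the cover's axis, at 0.436 rad above the horizontal front direction plus the joint angle. Held from above it can turn between the fingers.
- wheel: Loose aluminium drive wheel, about 140 g: disc 48 mm across, 16 thick, with six straight teeth 12 mm wide, 72 mm across tips, round-nosed below, at 0, 60, 120.. degrees from its x. On top, centred, a grip bar 42 mm long (wheel's x), 18 wide (y), its top 47 mm above the underside. Origin: centre of underside, z up. Lies in the bin, left or right, turned any way.
- blank: The smooth wheel, not wanted: the same grip bar on a plain round disc of 66 mm without teeth, in the other half of the bin. Origin: centre of its underside.
- base: Round mahogany globe base, 128 mm across, fixed on a grooved birch slide tray 150 mm square, 12 thick. Origin: centre of the tray's underside, z up; top 60 mm above. Its opening has six inward steel teeth (tips 27 mm from the axis, roots 41); between them six gaps 15 mm wide, 16 deep at 0, 60, 120.. degrees from its x. Meshed, one of the wheel's teeth points along the base's x.
- ring_top (a point): Centre of the toothed ring at its top face, 60 mm above the base's origin. Home: the wheel's underside lies 16 mm below this point (disc top flush with the ring). A wheel whose teeth do not mesh rests with its underside level with this point.
- plate (a joint): How far the brass thrust plate in the middle of the ring is pressed down, m: 0 = up (its top 8 mm below the ring's top), 0.008 = bottom stop (16 mm below). A meshed wheel comes to rest on it 8 mm short of home; it yields stiffly (about 8 N) and stays where it is pushed.
- lighthouse: White ceramic lighthouse figurine, 54 mm across, 118 mm tall, loose. Origin: centre of its underside.
- skater: Silver metal skater figurine on a 46 mm disc, 78 mm tall, loose. Origin: centre of its underside.
- cone_a: Green glass pine cone, 46 mm across, 60 mm tall, loose. Origin: centre of its underside.
- cone_b: The other green glass pine cone, the same. Origin: centre of its underside.
- jar: Closed jar, 52 mm across, 60 mm tall, loose. Origin: centre of its underside.
- brush: Hand brush lying flat, loose. Origin: under its middle; handle towards its -x.

How it is judged:
By the outcome, as a careful person would: the job done as asked, in the order asked, and still so for the second after the job is handed in, with the robot touching nothing.
It also fails if it takes over 53 s, if anything falls off the work surface, if the arm or the gripper's body presses on something with over 40 N, if the wrist force passes 120 N, or if a joint passes its speed limit or range.

## Robot

A 6-joint arm with a two-finger parallel gripper is mounted at the origin on the work surface. World frame = base frame: x ahead of the robot, y to its left, z up, the work surface at z = 0. Lengths are in m, angles in rad, forces in N, time in s.
With the tool pointing down it reaches from about 0.275 to 0.875 m from the base axis. Payload 12.5 kg.
Tool frame: the origin (TCP) lies on the centre line of the jaws, within the pads' length; the fingertips stand r.finger_overhang ahead of it and the grasp point (between the pads) lies 3 mm ahead of it (r.finger_overhang is the distance from the TCP to the fingertips, in m); z points along the fingers, y is the line along which they close (so a half turn about z gives the same grasp; the last joint's range is limited). The gripper opens to 85 mm and grips with 20 to 120 N. Pads are 22 mm wide; open, the fingers measure 114 mm over their backs; the gripper's body (76 mm by 85 mm) begins 54 mm behind the grasp point. The pads swing forward as they close: fully open they stand 13 mm farther back than shut.
Start: joints at [-1.21, 0.351, 1.652, -0, 1.139, -0.085], TCP at [0.237, -0.496, 0.223] pointing down, gripper open.
Joint ranges: [-2.75, 2.75], [-0.79, 2.1], [0.01, 2.65], [-1.57, 4.71], [0.07, 3.14], [-2.87, 2.87]. Speed limits (rad/s): [2.22, 2.22, 2.79, 3.14, 3.14, 3.14].

## Interface

Orientations are given as a unit quaternion [x, y, z, w].
In Python, from cell import r, optics gives the robot as it stands. The module is installed in compiled form; this text tells all that it offers. Calls block until the motion is done:
- r.move_to(position, orientation): joint-space move of the TCP to a pose.
- r.move_linear(position, rot=None, vel=0.15): straight line of the TCP; rot=None keeps the orientation; vel is the mean speed in m/s.
- r.set_joints(angles): joint-space move.
- r.set_gripper(opening, squeeze=None): opening from 0.0 (shut) to 1.0 (fully open); squeeze is the grip in N (None keeps the last); returns when the fingers have stopped.
- r.sleep(seconds).
- r.inverse_kinematics(position, orientation): joint angles nearest the present ones, or None.
- optics.get_image(name): name is "scene" or "side" or "wrist"; returns a dict with "pixels" (384x512x3 uint8, red, green, blue), "depth" (384x512 float32, m along the optical axis (not along the pixel's ray), 0 where there is no reading), "fx", "fy", "cx", "cy" (pixels), "camera_from_world" (4x4, takes a point from world to camera coordinates); the wrist camera has in their place "mount" (4x4, takes a point from camera to tool coordinates, whose origin is the TCP and whose axes are the flange's). Camera axes: x right, y down, z forward; pixel columns grow to the right and rows downward; lengths in m; the calibration is good to about 2 mm. The wrist camera is an equidistant fisheye: a pixel r from the principal point sees the ray r / f radians off the axis. A picture is of the moment at which its call begins: read the wrist's pose just before it.
A pose or a line that the arm cannot do raises r.PlanningError and nothing moves.
- r.hand_in(): hands the job in; it is judged then, once.
Readings, each from a call of its own:
- r.current_t(): time.
- r.current_q(): joint angles.
- r.current_qvel(): joint speeds.
- r.current_effort(): joint torques, N m.
- r.current_tool_pos(): TCP position.
- r.current_ee_rot(): TCP orientation.
- r.current_contact_force(): force on the tool from outside, world axes, zero at the start.
- r.current_torque(): the same for the moment, N m.
- r.current_opening(): opening from 0.0 (shut) to 1.0 (fully open).
- r.current_finger_force(): force on a finger pad.
Only numpy, scipy, OpenCV 4.12 (cv2) and the standard library are available. Lean on these libraries where they do the work, as an engineer would, in place of code of your own. Each camera call takes 0.05 s, during which the arm holds its last target. There are 200 camera calls.

## Working session

There is one attempt and no reset: what is moved stays moved. The work goes in short steps, each a Python script; the robot and the scene stay as the last script left them, time stands still between calls to the robot, and variables do not carry over. Pictures are saved under pics/ and viewed, at most 10 in all, crops included, and the job is handed in when it is done.

```bash
mkdir -p pics; python3 - <<'E'
from cell import r, optics
import numpy as np, cv2, pickle
d={}
for n in ("scene","side"):
    im=optics.get_image(n); d[n]=im
    print(n,im["fx"],im["cx"],im["cy"],np.linalg.inv(im["camera_from_world"]).round(3).tolist(), (im["depth"]>0).mean())
pickle.dump(d,open("a.pkl","wb"))
v=np.hstack([d["scene"]["pixels"],d["side"]["pixels"]])
for n in d: cv2.imwrite(f"pics/{n}0.png",cv2.resize(d[n]["pixels"][:,:,::-1],(800,600),interpolation=cv2.INTER_CUBIC))
print(r.finger_overhang,r.current_t(),r.current_ee_rot())
E
```

```text
scene 387.6461350077504 252.53054400637174 187.93685384912357 [[0.039, 0.784, -0.62, 1.239], [0.999, -0.027, 0.029, -0.092], [0.007, -0.621, -0.784, 0.942], [0.0, 0.0, 0.0, 1.0]] 0.995819091796875
side 492.8675093726819 258.3726967377734 192.47977424745574 [[-0.112, 0.815, -0.569, 1.325], [0.994, 0.092, -0.064, -0.009], [0.001, -0.573, -0.82, 1.193], [0.0, 0.0, 0.0, 1.0]] 0.9961496988932291
0.022 0.1 [ 9.75256828e-01  2.21074338e-01 -7.63401030e-05 -5.00427395e-04]
```

View pics/scene0.png

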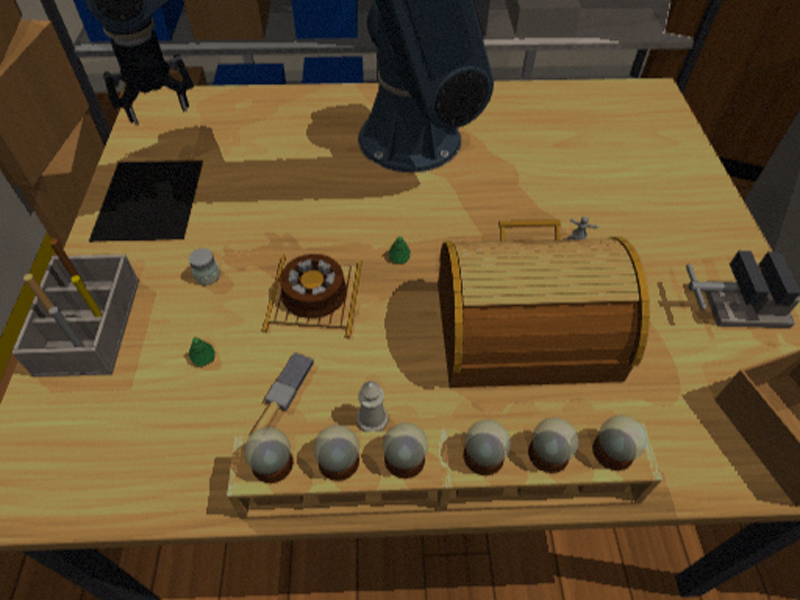

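View pics/side0.png

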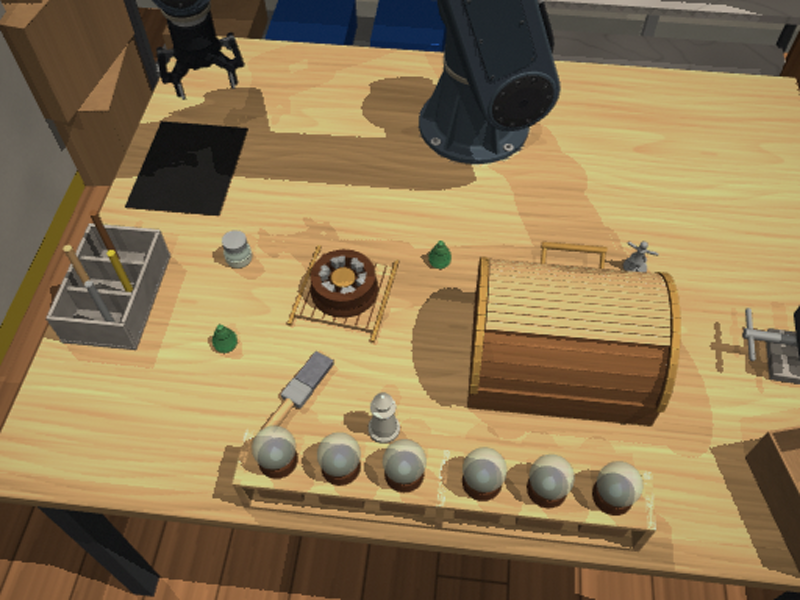

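The scene view shows the base at about (313,283), the bin with cheeks at (452,310) and (632,290), and the pull bar at about (530,222). The skater stands just beside the bar at (582,228). The side view agrees: base (343,280), bar (573,247), skater (640,257).

```bash
cat > h.py <<'E'
import numpy as np, cv2
from scipy.spatial.transform import Rotation as R
def cloud(im):
    d=im["depth"]; v,u=np.mgrid[:d.shape[0],:d.shape[1]]
    p=np.stack([(u-im["cx"])/im["fx"]*d,(v-im["cy"])/im["fy"]*d,d],-1)
    T=np.linalg.inv(im["camera_from_world"])
    return p@T[:3,:3].T+T[:3,3]
def down(psi,tilt=0):  # tool down; tool y (closing line) at angle psi in world xy
    y=np.array([np.cos(psi),np.sin(psi),0]); z=np.array([0,0,-1.]); x=np.cross(y,z)
    return R.from_matrix(np.stack([x,y,z],1))
E
python3 - <<'E'
import pickle; from h import *
from scipy.optimize import least_squares
d=pickle.load(open("a.pkl","rb"))
for n in d:
    P=cloud(d[n]); ok=d[n]["depth"]>0; x,y,z=P[...,0],P[...,1],P[...,2]
    reg=ok&(y>0.0)&(y<0.5)&(x>0.3)&(x<.85)
    q=P[reg&(z>.125)&(z<.21)]
    print(n,"n",len(q),q.min(0).round(3),q.max(0).round(3))
    def f(a):
        c,s=np.cos(a[2]),np.sin(a[2]); u=(q[:,0]-a[0])*c+(q[:,1]-.2)*s
        return np.hypot(u,q[:,2]-.07)-a[1]
    s=least_squares(f,[.55,.124,0],loss="soft_l1",f_scale=.003); x0,rad,yaw=s.x
    c,sn=np.cos(yaw),np.sin(yaw); u=(q[:,0]-x0)*c+(q[:,1]-.2)*sn; v=-(q[:,0]-x0)*sn+(q[:,1]-.2)*c
    on=abs(f(s.x))<.006; lo,hi=np.percentile(v[on],[.3,99.7]); m=(lo+hi)/2
    C=np.array([x0-m*sn,.2+m*c]); print(" axis x",x0,"rad",rad,"yaw",yaw,"v",lo,hi,"centre",C)
    # bar
    P2=P[reg&(z>.1)]; U=(P2[:,0]-C[0])*c+(P2[:,1]-C[1])*sn; V=-(P2[:,0]-C[0])*sn+(P2[:,1]-C[1])*c
    rr=np.hypot(U,P2[:,2]-.07); k=(rr>.148)&(rr<.172)&(U<0)&(abs(V)<.065)
    a=np.arctan2(P2[k,2]-.07,-U[k]); print(" bar n",k.sum(),"rr",np.median(rr[k]),"ang",np.percentile(a,[10,50,90]),"V",V[k].min(),V[k].max())
    # base
    k=ok&(z>.052)&(z<.068)&(abs(y+.2)<.15)&(x>.35)&(x<.65)
    cc,ww,aa=cv2.minAreaRect(P[k][:,:2].astype(np.float32)*1000); print(" base",cc,ww,aa,k.sum(),np.median(P[k][:,2]))
    # skater
    k=ok&(z>.02)&(z<.085)&(y>.2)&(y<.4)&(x<C[0]-.128)&(x>.3); print(" skater",np.median(P[k],0),P[k].min(0),P[k].max(0))
E
```

```text
scene n 7998 [0.459 0.029 0.125] [0.705 0.346 0.199]
 axis x 0.5791948927000286 rad 0.12293802466081667 yaw 0.002544211911578925 v -0.16965924385640782 0.14228022876646126 centre [0.57922972 0.18631054]
 bar n 57 rr 0.15011815845890547 ang [0.70099793 0.7257834  0.74205016] V -0.054851332828244254 0.05328642406598255
 base (492.647705078125, -215.42825317382812) (119.65412902832031, 119.28731536865234) 37.75157165527344 816 0.05914908142444947
 skater [0.37283929 0.33199756 0.0526568 ] [0.35808274 0.30823807 0.02197066] [0.38491004 0.36037043 0.07758554]
side n 9022 [0.461 0.03  0.125] [0.71  0.346 0.201]
 axis x 0.5805584097885126 rad 0.12436987795141945 yaw 0.0029643499544879342 v -0.16836138107866613 0.14328613242059363 centre [0.58059558 0.18746243]
 bar n 95 rr 0.1512428055324173 ang [0.71170605 0.73651881 0.76502062] V -0.05395023510382707 0.05414226516682449
 base (481.3598327636719, -155.69898986816406) (120.34876251220703, 238.241943359375) 11.621927261352539 958 0.06056913270958475
 skater [0.37406429 0.3323834  0.05571241] [0.35877021 0.30455665 0.02883725] [0.38630724 0.36368621 0.08293061]
```

```bash
cat >> h.py <<'E'
def tilted(psi,t): # tool tilted by t about world y so that z leans to +x (use with psi=0)
    return R.from_euler('y',-t)*down(psi)
def wcloud(im,pos,quat):
    d=im["depth"]; v,u=np.mgrid[:d.shape[0],:d.shape[1]]
    a=(u-im["cx"])/im["fx"]; b=(v-im["cy"])/im["fy"]; th=np.hypot(a,b)+1e-9
    s=np.tan(np.minimum(th,1.45))/th
    p=np.stack([a*s*d,b*s*d,d],-1)
    T=np.eye(4); T[:3,:3]=R.from_quat(quat).as_matrix(); T[:3,3]=pos; T=T@im["mount"]
    return p@T[:3,:3].T+T[:3,3]
def wshot(r,optics,name=None):
    p,q=r.current_tool_pos(),r.current_ee_rot(); im=optics.get_image("wrist")
    if name: cv2.imwrite(f"pics/{name}.png",im["pixels"][:,:,::-1])
    return im,wcloud(im,p,q)
E
python3 - <<'E'
from cell import r,optics
from h import *; import pickle
r.move_to([.47,-.215,.27],down(-.415).as_quat())
im,P=wshot(r,optics,"w_base"); pickle.dump((im,P),open("base.pkl","wb"))
print(r.current_t(),r.current_tool_pos(),im["mount"].round(3).tolist(),im["fx"])
z=P[...,2]; k=(im["depth"]>0)&(abs(z-.06)<.006)&(np.hypot(P[...,0]-.49,P[...,1]+.215)<.09)
print(k.sum(),P[k].min(0),P[k].max(0))
c,rad=cv2.minEnclosingCircle(P[k][:,:2].astype(np.float32)*1000);print(c,rad)
r.move_to([.40,.187,.27],tilted(0,.6).as_quat())
im,P=wshot(r,optics,"w_bar"); pickle.dump((im,P),open("bar.pkl","wb"))
x,y,z=P[...,0],P[...,1],P[...,2]
rr=np.hypot(x-.58,z-.07); k=(im["depth"]>0)&(rr>.143)&(rr<.175)&(abs(y-.187)<.045)&(z>.12)&(x<.56)
q=P[k]; print(k.sum(),np.median(q,0),np.percentile(q,[5,95],axis=0)); print(r.current_t(),r.current_tool_pos())
E
```

```text
1.525 [ 0.46960752 -0.21588196  0.26978493] [[0.001, -0.945, -0.327, 0.084], [1.0, 0.001, -0.0, 0.0], [0.001, -0.327, 0.945, -0.15], [0.0, 0.0, 0.0, 1.0]] 297.3186396354542
4700 [ 0.4327786  -0.27440599  0.05403059] [ 0.5527536  -0.15508316  0.06232535]
(493.0050354003906, -214.70252990722656) 60.32320785522461
1033 [0.46533758 0.19047783 0.16876451] [[0.46259219 0.14717496 0.16346365]
 [0.47078052 0.22805359 0.17045344]]
3.0917 [0.40063151 0.18645194 0.27010265]
```

```bash
python3 -c "
import cv2,numpy as np
cv2.imwrite('pics/w1.png',cv2.resize(np.vstack([cv2.imread('pics/w_base.png'),cv2.imread('pics/w_bar.png')]),(400,600)))"
```

```text
(no output)
```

View pics/w1.png

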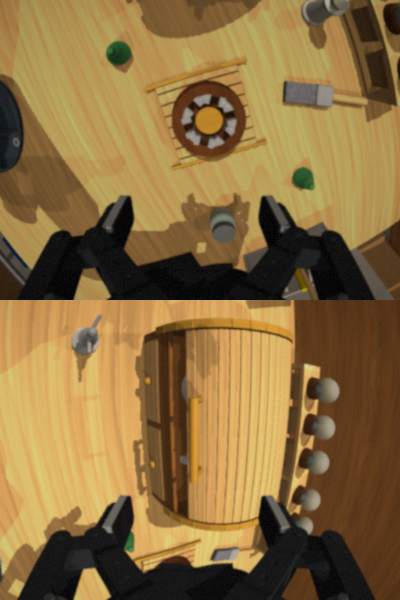

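The wrist views show the toothed ring around its gold plate (upper image, centre about 208,121) and the pull bar running along y (lower image, about 195,440). Next I grip the bar and roll the cover back.

```bash
python3 - <<'E'
from cell import r,optics
from h import *
ax,az,rad=.583,.07,.155; yb=.187; off=.005
def tcp(a,t,extra=0):
    return np.array([ax-rad*np.cos(a),yb,az+rad*np.sin(a)])+0*a - (off+extra)*np.array([np.sin(t),0,-np.cos(t)])
a0=.69; t0=.6
r.set_gripper(.4,squeeze=25)
r.move_to(tcp(a0,t0,.07),tilted(0,t0).as_quat())
r.move_linear(tcp(a0,t0),vel=.1); print("F",r.current_contact_force())
r.set_gripper(0.0); print("open",r.current_opening(),r.current_finger_force(),r.current_contact_force(),r.current_tool_pos())
a1=.436+1.658
for s in np.linspace(0,1,8)[1:]:
    a=a0+(a1-a0)*s; t=t0*(1-s)
    r.move_linear(tcp(a,t),tilted(0,t).as_quat(),vel=.12)
    F=np.array(r.current_contact_force()); print(round(a,2),F.round(1),np.round(np.array(r.current_tool_pos())-tcp(a,t),4),r.current_opening())
    if np.linalg.norm(F)>35: print("stop");break
print(r.current_t())
E
```

```text
F [-0.10868399 -0.87872493 -0.46145141]
open 0.0010276345371054037 0.0 [ 0.27137549  0.22317806 -0.5857583 ] [0.46062898 0.18704365 0.17294709]
0.89 [0.4 0.6 0.7] [-0.0004 -0.0002 -0.0004] 0.005564669154337749
1.09 [ 0.1 -0.   0.1] [-0.0007 -0.0004 -0.0009] 0.0005919049327584729
1.29 [-0.8  0.2 -0.3] [-0.001  -0.0003 -0.0012] -0.0003402167186969804
1.49 [-0.5  0.8 -0.7] [-0.001  -0.0002 -0.001 ] 0.004861005935033963
1.69 [-0.4 -0.7 -0.5] [-0.001  -0.0001 -0.0008] -0.002234264851274427
1.89 [-0.1 -0.1 -0. ] [-0.0009  0.     -0.0005] 0.00039173688446795076
2.09 [-0.5  0.4  0.1] [-0.0007  0.0001 -0.0002] 0.0034308139627445885
8.25
```

The fingers closed on nothing, so the bar was missed. I'll look again.

```bash
python3 - <<'E'
from cell import r,optics
from h import *; import pickle
im=optics.get_image("side"); pickle.dump(im,open("s2.pkl","wb"))
P=cloud(im)
x,y,z=P[...,0],P[...,1],P[...,2]
U=x-.582; rr=np.hypot(U,z-.07); k=(rr>.145)&(rr<.172)&(abs(y-.187)<.06)&(z>.11)&(x<.6)
q=P[k]; a=np.arctan2(q[:,2]-.07,.582-q[:,0]); print(k.sum(),np.percentile(a,[5,50,95]),np.median(q,0))
cv2.imwrite("pics/s2.png",cv2.resize(im["pixels"][100:320,200:500,::-1],(780,572)))
E
```

```text
80 [0.70201292 0.73121651 0.76755199] [0.47111203 0.15997416 0.1702952 ]
```

View pics/s2.png

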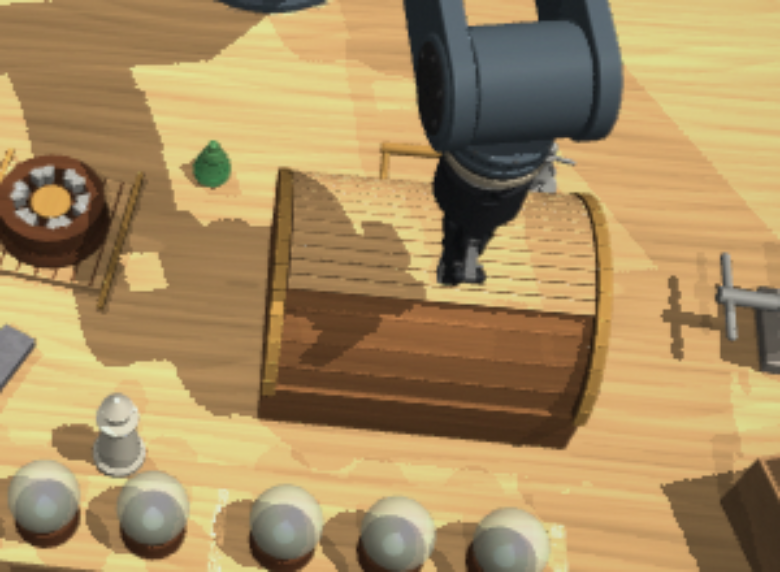

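The view shows the bar unmoved at about (415,150), partly behind the wrist. I'll triangulate it from colour pixels in the two first views to check the depth reading.

```bash
python3 - <<'E'
import pickle; from h import *
d=pickle.load(open("a.pkl","rb")); L=[]
for n,(u0,v0) in {"scene":(339,142),"side":(366,158)}.items():
    im=d[n]; P=cloud(im); print(n,[P[v,u0].round(3).tolist() for v in range(v0-5,v0+8)])
    print([im["pixels"][v,u0].tolist() for v in range(v0-5,v0+8)])
im,P=pickle.load(open("bar.pkl","rb"))
v0=int((440-300)*384/300); print("wrist",v0)
for u in range(232,270,2): print(u,im["pixels"][v0,u].tolist(),P[v0,u].round(3).tolist())
E
```

```text
scene [[0.276, 0.253, -0.003], [0.281, 0.252, -0.003], [0.289, 0.25, 0.0], [0.291, 0.251, -0.003], [0.468, 0.187, 0.17], [0.472, 0.187, 0.17], [0.472, 0.187, 0.166], [0.474, 0.187, 0.164], [0.314, 0.247, -0.004], [0.319, 0.246, -0.004], [0.325, 0.244, -0.002], [0.33, 0.243, -0.002], [0.336, 0.242, -0.001]]
[[147, 110, 61], [147, 108, 61], [147, 108, 59], [133, 97, 51], [128, 91, 29], [137, 96, 27], [116, 81, 19], [88, 61, 16], [119, 86, 45], [149, 110, 63], [148, 109, 60], [140, 104, 57], [133, 100, 57]]
side [[0.312, 0.215, 0.004], [0.315, 0.215, 0.002], [0.318, 0.216, 0.0], [0.467, 0.183, 0.173], [0.469, 0.184, 0.171], [0.474, 0.183, 0.174], [0.471, 0.185, 0.165], [0.473, 0.185, 0.163], [0.34, 0.216, -0.002], [0.348, 0.215, 0.003], [0.351, 0.215, 0.002], [0.353, 0.216, -0.001], [0.358, 0.215, 0.001]]
[[205, 160, 105], [199, 156, 102], [188, 146, 97], [163, 124, 68], [184, 137, 69], [187, 141, 72], [140, 105, 53], [104, 80, 46], [191, 149, 97], [180, 140, 92], [180, 141, 93], [175, 136, 89], [192, 149, 97]]
wrist 179
232 [73, 42, 22] [0.509, 0.161, 0.068]
234 [64, 39, 16] [0.511, 0.161, 0.07]
236 [59, 34, 15] [0.514, 0.16, 0.07]
238 [70, 46, 24] [0.517, 0.159, 0.069]
240 [113, 83, 43] [0.483, 0.179, 0.129]
242 [111, 80, 33] [0.463, 0.191, 0.165]
244 [148, 103, 35] [0.463, 0.192, 0.167]
246 [183, 129, 44] [0.464, 0.192, 0.169]
248 [210, 149, 51] [0.466, 0.192, 0.169]
250 [222, 158, 52] [0.468, 0.192, 0.171]
252 [210, 148, 53] [0.471, 0.191, 0.17]
254 [199, 146, 80] [0.492, 0.181, 0.143]
256 [198, 146, 82] [0.494, 0.181, 0.144]
258 [197, 146, 82] [0.494, 0.182, 0.147]
260 [199, 148, 84] [0.496, 0.182, 0.148]
262 [206, 157, 88] [0.498, 0.182, 0.149]
264 [182, 141, 79] [0.499, 0.182, 0.152]
266 [205, 152, 87] [0.5, 0.183, 0.154]
268 [218, 161, 94] [0.502, 0.182, 0.154]
```

```bash
python3 - <<'E'
import pickle; from h import *
from cell import r,optics
print(r.current_tool_pos(),r.current_opening(),R.from_quat(r.current_ee_rot()).as_matrix().round(3).tolist())
im=pickle.load(open("s2.pkl","rb")); P=cloud(im); px=im["pixels"].astype(int)
for n in ["side"]:
  for v in range(160,216,5):
    row=[(u,P[v,u].round(3).tolist()) for u in range(340,420) if px[v,u].max()<70 and P[v,u,2]>.15]
    print(v,row[len(row)//2] if row else None, len(row))
w,W=wshot(r,optics,"w3")
E
```

```text
[0.65956195 0.18721176 0.20952873] -0.0013948401741977917 [[-0.0, 1.0, 0.001], [1.0, 0.0, -0.0], [-0.0, 0.001, -1.0]]
160 (380, [0.689, 0.163, 0.429]) 19
165 (386, [0.696, 0.175, 0.423]) 27
170 (375, [0.685, 0.16, 0.391]) 18
175 (384, [0.695, 0.178, 0.389]) 35
180 (385, [0.696, 0.184, 0.374]) 30
185 (382, [0.697, 0.181, 0.358]) 25
190 (380, [0.695, 0.181, 0.337]) 19
195 (376, [0.691, 0.177, 0.312]) 11
200 (374, [0.679, 0.18, 0.274]) 10
205 (374, [0.715, 0.173, 0.308]) 13
210 None 0
215 None 0
```

View pics/w3.png

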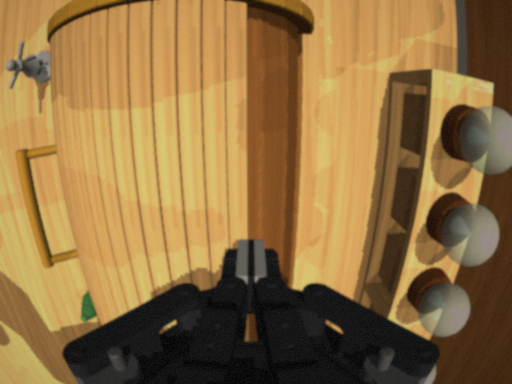

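The view shows the shut fingertips at about (250,243) and the bar still forward at (35,208). The tips look farther back than 22 mm ahead of the TCP, so I'll check with depth.

```bash
python3 - <<'E'
from h import *
from cell import r,optics
w,W=wshot(r,optics)
p=np.array(r.current_tool_pos()); M=R.from_quat(r.current_ee_rot()).as_matrix()
print(w["cx"],w["cy"],w["fx"],w["fy"])
for v in range(236,262,2): print(v,w["pixels"][v,243].tolist(),((W[v,243]-p)@M).round(4).tolist(),((W[v,260]-p)@M).round(4).tolist())
E
```

```text
250.69079160692607 193.5526038681358 297.3186396354542 297.3186396354542
236 [216, 170, 95] [-0.0102, -0.0054, 0.0332] [-0.0226, 0.0072, 0.0574]
238 [198, 158, 92] [-0.0116, -0.0054, 0.0329] [-0.0239, 0.0072, 0.0564]
240 [122, 107, 87] [0.0108, -0.004, -0.0122] [0.0107, 0.0049, -0.0119]
242 [95, 94, 85] [0.0107, -0.004, -0.0141] [0.0107, 0.0048, -0.0142]
244 [99, 96, 88] [0.011, -0.0039, -0.0168] [0.0111, 0.0047, -0.017]
246 [100, 95, 88] [0.0109, -0.0039, -0.0188] [0.0114, 0.0047, -0.0197]
248 [101, 97, 91] [0.0114, -0.0038, -0.0217] [0.011, 0.0046, -0.021]
250 [99, 94, 86] [0.0111, -0.0038, -0.0232] [0.011, 0.0046, -0.0229]
252 [100, 97, 92] [0.0117, -0.0037, -0.0261] [0.011, 0.0045, -0.025]
254 [99, 99, 90] [0.0111, -0.0037, -0.027] [0.0111, 0.0045, -0.027]
256 [99, 96, 89] [0.0114, -0.0036, -0.0294] [0.0117, 0.0044, -0.0299]
258 [98, 97, 90] [0.0108, -0.0036, -0.0303] [0.0111, 0.0044, -0.0307]
260 [99, 94, 88] [0.0108, -0.0036, -0.0321] [0.0111, 0.0043, -0.0325]
```

The fingertips are really about 12 mm behind the reported TCP, not 22 mm ahead of it. That 34 mm shift along the tool explains the miss, so I'll correct for it and repeat.

```bash
cat > roll.py <<'E'
from cell import r,optics
from h import *
ax,az,rad=.585,.07,.154; yb=.187; off=.006-.034
def tcp(a,t,extra=0):
    return np.array([ax-rad*np.cos(a),yb,az+rad*np.sin(a)]) - (off+extra)*np.array([np.sin(t),0,-np.cos(t)])
E
python3 - <<'E'
from roll import *
a0=.68; t0=.6
r.move_linear(np.array(r.current_tool_pos())+[-.06,0,.08],vel=.25)
r.set_gripper(.4,squeeze=25)
r.move_to(tcp(a0,t0,.06),tilted(0,t0).as_quat())
r.move_linear(tcp(a0,t0),vel=.1); print("F",r.current_contact_force())
r.set_gripper(0.0); o=r.current_opening(); print("open",o,r.current_finger_force(),r.current_contact_force(),r.current_tool_pos(),r.current_t())
a1=.436+1.658
if o>.05:
  for s in np.linspace(0,1,8)[1:]:
    a=a0+(a1-a0)*s; t=t0*(1-s)
    r.move_linear(tcp(a,t),tilted(0,t).as_quat(),vel=.12)
    F=np.array(r.current_contact_force()); print(round(a,2),F.round(1),np.round(np.array(r.current_tool_pos())-tcp(a,t),4),round(r.current_opening(),3))
    if np.linalg.norm(F)>40: print("stop");break
  print(r.current_t())
E
```

```text
F [-0.33989017  0.24342165  0.3832874 ]
open 0.12333798740521867 24.4930699467659 [-1.56068885 -1.14700541  2.85819458] [0.48123179 0.18712433 0.14426515] 11.3833
0.88 [-7.6 -0.3 11.7] [-0.0001  0.0002  0.0007] 0.123
1.08 [-4.9 -2.7 13.8] [0.0012 0.0002 0.0018] 0.127
1.29 [-2.3 -2.2 14.3] [0.0018 0.0002 0.0021] 0.13
1.49 [ 0.5 -0.5 13.7] [0.0021 0.0003 0.002 ] 0.131
1.69 [ 4.4 -0.2 13.8] [0.0026 0.0004 0.0023] 0.126
1.89 [ 7.5  1.4 13.9] [0.003  0.0005 0.0024] 0.129
2.09 [10.3  2.1 12.8] [0.0036 0.0006 0.0024] 0.127
14.4167
```

```bash
python3 - <<'E'
from roll import *
import pickle
for a in (2.13,2.17,2.21):
    r.move_linear(tcp(a,0),tilted(0,0).as_quat(),vel=.06); F=np.array(r.current_contact_force()); print(a,F.round(1),r.current_tool_pos())
    if F[0]>28 or np.linalg.norm(F)>38: break
r.set_gripper(.25); print(r.current_opening(),r.current_contact_force())
p=np.array(r.current_tool_pos()); r.move_linear(p+[0,0,.07],vel=.2)
r.move_to([.49,.187,.35],down(np.pi/2).as_quat())
w,W=wshot(r,optics,"w_bin"); pickle.dump((w,W),open("bin.pkl","wb"))
print(r.current_t())
E
```

```text
2.13 [ 8.6  0.9 14. ] [0.66934484 0.18762272 0.17552156]
2.17 [-26.1   0.   30. ] [0.66940465 0.18778728 0.1718361 ]
0.2506685051964637 [0.73606634 0.79649169 0.56356839]
17.075
```

View pics/w_bin.png

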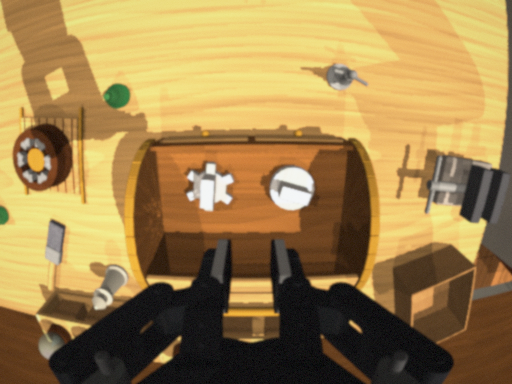

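The cover is at its stop. The view shows the toothed wheel at about (210,187), the smooth one at (291,187), and the base at far left. Next I measure the wheel and the ring phase.

```bash
python3 - <<'E'
import pickle; from h import *
def phase(P,c,lo,hi,m):
    dx,dy=P[...,0]-c[0],P[...,1]-c[1]; rr=np.hypot(dx,dy); k=m&(rr>lo)&(rr<hi); th=np.arctan2(dy,dx)[k]
    e=np.exp(6j*th).mean(); return np.degrees(np.angle(e)/6),abs(e),k.sum()
w,P=pickle.load(open("bin.pkl","rb")); px=w["pixels"].astype(int)
z=P[...,2]; near=(abs(P[...,0]-.53)<.06)&(abs(P[...,1]-.125)<.06)
bright=px.min(-1)>110
wh=near&bright&(z>.075); print("z hist",np.percentile(z[wh],[2,10,50,90,98]))
top=near&(z>.108)&(z<.128); q=P[top]; rect=cv2.minAreaRect((q[:,:2]*1000).astype(np.float32)); print("bar",rect,q[:,2].mean(),top.sum())
b=cv2.boxPoints(rect); e=max((b[1]-b[0],b[2]-b[1]),key=np.linalg.norm); print("bar angle",np.degrees(np.arctan2(e[1],e[0])))
disc=wh&(z<.098); c=np.array(rect[0])/1000
print("disc circle",cv2.minEnclosingCircle((P[disc][:,:2]*1000).astype(np.float32)),"teeth phase",phase(P,c,.028,.036,disc))
w,P=pickle.load(open("base.pkl","rb")); px=w["pixels"].astype(int); z=P[...,2]; sat=px.max(-1)-px.min(-1)
c=np.array([.493,-.2147]); m=(w["depth"]>0)&(np.hypot(P[...,0]-c[0],P[...,1]-c[1])<.09)&(abs(z-.06)<.006)
for s in range(2):
    # outer edge circle fit
    rr=np.hypot(P[...,0]-c[0],P[...,1]-c[1]); k=m&(rr>.045); q=P[k][:,:2]
    c2,rad=cv2.minEnclosingCircle((q*1000).astype(np.float32)); c=np.array(c2)/1000
print("base",c,rad,np.median(z[m]))
steel=m&(sat<60)&(px.min(-1)>90)
print("steel tooth phase colour",phase(P,c,.027,.041,steel)," depth",phase(P,c,.029,.039,m))
st=P[steel&(rr<.045)][:,:2]; print("steel circle",cv2.minEnclosingCircle((st*1000).astype(np.float32)))
# gap bottom visible
g=(abs(z-.044)<.006)&(rr<.043)&(rr>.028); print("gap",phase(P,c,.028,.043,g))
k=(rr<.022); print("plate",P[k].mean(0),np.median(z[k]))
E
```

```text
z hist [0.08024467 0.08462531 0.08625449 0.11705326 0.11783212]
bar ((538.27099609375, 125.85050201416016), (17.32952880859375, 42.31435775756836), 84.47782897949219) 0.11630504899757604 387
bar angle -5.522173
disc circle ((538.5679931640625, 126.10455322265625), 37.04061508178711) teeth phase (np.float64(-5.23128764798524), np.float64(0.7701822565537754), np.int64(254))
base [ 0.49300504 -0.2147025 ] 60.323211669921875 0.059814995511587615
steel tooth phase colour (np.float64(23.19164297382014), np.float64(0.4905336832059394), np.int64(974))  depth (np.float64(23.072892300107913), np.float64(0.5016209891051665), np.int64(782))
steel circle ((492.71234130859375, -215.41534423828125), 44.20346450805664)
gap (np.float64(-6.846772820553204), np.float64(0.31812667336376654), np.int64(153))
plate [ 0.49348129 -0.21111453  0.31989469] 0.36060625072019087
```

```bash
python3 - <<'E'
from roll import *
import pickle
wc=np.array([.5384,.126]); psi=np.radians(90-5.4); Q=down(psi).as_quat()
r.set_gripper(.5)
r.move_to([*wc,.20],Q)
r.move_linear([*wc,.079],vel=.12); print("F",np.round(r.current_contact_force(),1),r.current_tool_pos())
r.set_gripper(0.0,squeeze=80); print("open",r.current_opening(),r.current_finger_force(),np.round(r.current_contact_force(),1),r.current_tool_pos())
if r.current_opening()>.1:
    r.move_linear([*wc,.28],vel=.25); print(r.current_opening(),np.round(r.current_contact_force(),1))
    r.move_to([.405,-.154,.31],down(np.radians(83.1)).as_quat())
    w,W=wshot(r,optics,"w_b2"); pickle.dump((w,W),open("base2.pkl","wb")); print(r.current_t(),r.current_tool_pos())
E
cat > ph.py <<'E'
import pickle; from h import *
w,P=pickle.load(open("base2.pkl","rb")); px=w["pixels"].astype(int); z=P[...,2]; sat=px.max(-1)-px.min(-1)
c=np.array([.493,-.2150]); D=lambda:np.hypot(P[...,0]-c[0],P[...,1]-c[1])
m=(w["depth"]>0)&(D()<.075)&(abs(z-.06)<.006)
q=P[m][:,:2]; c2,rad=cv2.minEnclosingCircle((q*1000).astype(np.float32)); c=np.array(c2)/1000
rr=D(); th=np.arctan2(P[...,1]-c[1],P[...,0]-c[0]); steel=m&(sat<60)&(px.min(-1)>90)
st=P[steel&(rr<.045)][:,:2]; print("base",c,rad,np.median(z[m]),"steel circle",cv2.minEnclosingCircle((st*1000).astype(np.float32)))
for k in (steel&(rr>.027)&(rr<.041),m&(rr>.029)&(rr<.039)):
    e=np.exp(6j*th[k]).mean(); print(np.degrees(np.angle(e))/6,abs(e),k.sum())
plate=(rr<.02)&(z<.07); print("plate",P[plate].mean(0),plate.sum())
# held wheel
p=np.array([.405,-.154,.31]); h=(w["depth"]>0)&(abs(z-.302)<.04)&(np.hypot(P[...,0]-p[0],P[...,1]-p[1])<.04)&(px.min(-1)>90)
print("held",h.sum(),P[h].min(0),P[h].max(0))
E
python3 ph.py
```

```text
F [ 1.1 -0.9 -0.1] [0.53886239 0.12611074 0.07973609]
open 0.19871668343449708 78.85576844215393 [-0.2 -0.9  7. ] [0.53887208 0.1260694  0.07974686]
0.19285411690107518 [ 0.4  0.2 -1. ]
21.825 [ 0.40550972 -0.15336033  0.30972697]
base [ 0.49175119 -0.2159881 ] 60.1074104309082 0.05973245440821823 steel circle ((492.3735656738281, -215.83493041992188), 44.33737564086914)
20.535955996273778 0.5051139968088184 331
19.724359337317896 0.5189435289780024 252
plate [ 0.47967539 -0.21377407  0.04533082] 206
held 2929 [ 0.36932146 -0.18869738  0.29989783] [ 0.42830458 -0.11821337  0.34167164]
```

View pics/w_b2.png

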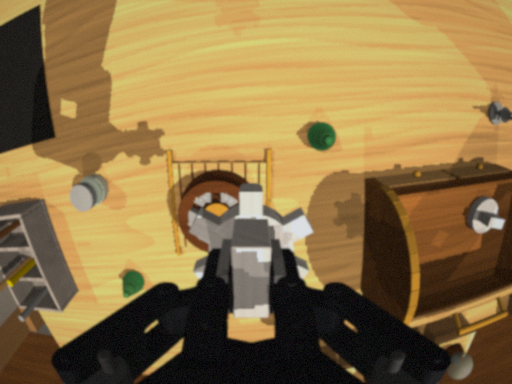

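The wheel is held square, with its teeth round the fingers at about (250,235), and the ring is partly hidden at (215,205). I keep the earlier unobstructed phase (gap at -6.9°) and descend with force checks.

```bash
cat > ins.py <<'E'
from roll import *
G=.0097; c=np.array([.4925,-.2153])
def desc(c,deg,z0,z1,step=.002,fmax=18):
    Q=down(np.radians(deg+90)).as_quat()
    for z in np.arange(z0,z1-1e-6,-step):
        r.move_linear([*c,z],Q,vel=.05); F=np.array(r.current_contact_force()); p=np.array(r.current_tool_pos()); T=np.array(r.current_torque())
        if F[2]>fmax: break
    print(deg,c.round(4),"cmd under",round(z-G,4),"act under",round(p[2]-G,4),(p[:2]-c).round(4),"F",F.round(1),"T",T.round(2),"t",r.current_t())
    return p[2]-G
E
python3 - <<'E'
from ins import *
r.move_to([*c,.13],down(np.radians(83.1)).as_quat())
r.move_linear([*c,.078],vel=.12)
desc(c,-6.9,.074,.0617)
E
```

```text
-6.9 [ 0.4925 -0.2153] cmd under 0.0523 act under 0.0522 [-0.  0.] F [-0.5 -0.6 -2.4] T [ 0.05  0.03 -0.04] t 25.0083
```

It meshed on the first descent, with the underside 8 mm below the ring top. Now I push it home against the plate.

```bash
python3 - <<'E'
from ins import *
u=desc(c,-6.9,.0597,.0537,fmax=40)
u=desc(c,-6.9,.0527,.0487,step=.001,fmax=40)
E
```

```text
-6.9 [ 0.4925 -0.2153] cmd under 0.044 act under 0.044 [ 0.0001 -0.    ] F [-1.1 -0.1  3.3] T [-0.03  0.03 -0.01] t 26.0083
-6.9 [ 0.4925 -0.2153] cmd under 0.041 act under 0.0437 [ 0.0003 -0.0001] F [-12.3   6.5  40.6] T [ 1.09  2.23 -0.02] t 26.7583
```

```bash
python3 - <<'E'
from ins import *
r.move_linear([*c,.0535],vel=.05)
r.set_gripper(.45)
r.move_linear([*c,.17],vel=.15)
r.move_to([.40,-.20,.33],down(np.pi/2).as_quat())
w,P=wshot(r,optics,"w_end"); z=P[...,2]; px=w["pixels"].astype(int)
rr=np.hypot(P[...,0]-c[0],P[...,1]-c[1])
k=(rr<.022)&(z<.075)&(z>.04); b=(rr<.025)&(z>.08); o=(rr>.048)&(rr<.057)&(z>.04)
print("disc z",np.median(z[k]),k.sum(),"bar z",np.median(z[b]),P[b].mean(0),"ring z",np.median(z[o]),r.current_t())
s=optics.get_image("side"); 
cv2.imwrite("pics/end.png",cv2.resize(np.hstack([w["pixels"],s["pixels"]])[:,:,::-1],(800,300)))
E
```

```text
disc z 0.05987229948417419 316 bar z 0.09063940248686653 [ 0.49056195 -0.21521484  0.09026999] ring z 0.059863225956726884 29.0917
```

View pics/end.png

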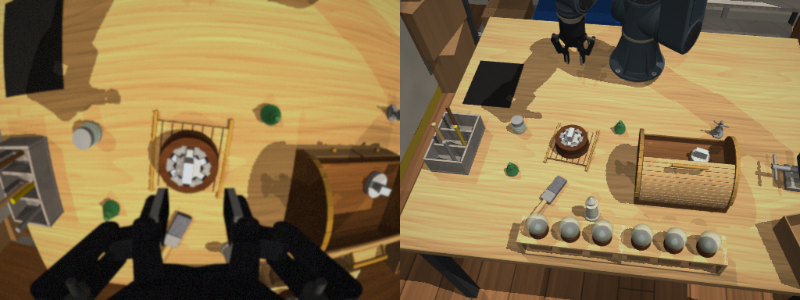

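The view shows the wheel seated in the ring at about (188,165). Its disc top measures 59.9 mm, the same as the ring, and its grip bar top is at 91 mm. The cover is rolled back, the smooth wheel and bench items are in place, and the gripper is clear.

```bash
python3 -c "
from cell import r
print(r.hand_in(), r.current_t())"
```

```text
the job is handed in; nothing more can be done
the job is handed in; nothing more can be done
```

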